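# Set the polarizer ring to the index and switch on the lamp

## Task

On the round polarizing light base, push the upright lever of the rotating ring around its arc, from one side with the fingertips and without pinching it, until its pointer stands in the middle of the gap of the fork-shaped index clip. With the pointer there, press the round lamp button at the back of the base fully down and let it come up again. The index clip, the dish on the window and the things round the base stay where they are, and nothing is lifted.

Things in the scene. Friction and masses are not known exactly. Their poses are not given: they have to be found in the camera images.
- light_base: Fixed round white base, 300 mm across, top at 30 mm. Origin: centre of its underside, on the axis of the ring. Its -x side (toward the robot) carries a scale of black ticks and the index clip; its +x side carries a grey control block 130 mm wide with the lamp button. z is up. The tall bath on the bench left of it reaches 230 mm: pass above it.
- ring (a joint): Angle of the dark polarizer ring (124 mm across, top 44 mm above the bench) about the base's vertical axis. 0: lever along the base's -x; positive: turned counterclockwise seen from above (lever toward the base's -y). Starts at 0.75 to 1.15; stops at -1.3 and 1.3. Friction holds it where it is left; about 2 N at the lever move it.
- lever_mid (a point): Middle of the upright lever tab on the ring, 90 mm from the ring's axis, 65 mm above the bench. The tab is 26 mm long along the radius, 16 mm thick around the arc, and reaches from 48 to 84 mm above the bench; only the flat base (30 mm), the thin pointer (44 mm) and the index clip (40 mm) lie below or beside it.
- lever_right (a point): Centre of the black ribbed face of the lever tab on the base's -y (right) side, 8 mm from the tab's middle. Pushing this face turns the ring clockwise seen from above (joint ring falls).
- lever_left (a point): Centre of the opposite ribbed face, on the base's +y (left) side. Pushing it turns the ring counterclockwise. The two faces must never be squeezed at once.
- pointer_tip (a point): Outer tip of the thin pointer (3 mm wide) that runs outward below the lever tab, 128 mm from the ring's axis, 43 mm above the bench. It turns with the ring.
- index (a joint): Angle of the index clip about the same axis, same zero and sense as joint ring: the ring is set when both angles are equal. It starts at -0.6 to 0.15 and stays put unless shoved.
- index_mid (a point): Middle of the gap of the index clip, where the pointer tip must stand: 128 mm from the ring's axis, 43 mm above the bench. The clip is a small dark metal fork, 30 mm wide, two 7 mm prongs with a 16 mm gap that opens toward the ring, top 40 mm above the bench; the pointer passes freely above the prongs.
- lamp_top (a point): Centre of the top of the round lamp push button, 26 mm in diameter, on the control block 128 mm from the ring's axis on the base's +x side; z up.
- lamp (a joint): Travel of the lamp button, 0 at rest (spring return), 0.006 m fully down; fully down takes about 4 N.
- petri_dish: Clear dish, 57 mm across and 12 mm tall, lying loose on the round window inside the ring (its underside 42 mm above the bench). Origin: centre of its underside. Leave it.
- staining_jar: Lidded glass jar, 55 mm across, 114 mm tall, loose on the bench beside the base. Origin: centre of its underside. Leave it.
- cassette_b1: Tissue cassette, 40x28x11 mm, loose on the bench behind the base. Origin: centre of its underside. Leave it.
- forceps_curved: Curved forceps, 126 mm long, loose on the bench beside the base on its -y (right) side. Origin: centre of its underside. Leave it.

How it is judged:
On the way, in this order (a step that is already met when the one before it is completed fails the run):
1. the pointer stands still in the gap of the index clip (horizontal distance between pointer_tip and index_mid below 0.006 m and velocity of joint ring between -0.03 and 0.03 rad/s), for 0.2 s.
2. the lamp button is pressed fully down with the pointer in the gap (value of joint lamp above 0.0048 m and horizontal distance between pointer_tip and index_mid below 0.006 m), for 0.05 s.
At the end, for the whole second after the job is handed in: The pointer tip is within 6 mm of the middle of the index gap, the lamp button has been pressed at least 4.8 mm while it was so and is up again, and the index clip (5 mm), dish (12 mm) and bystanders (20 mm) are where they were (horizontal distance between pointer_tip and index_mid below 0.006 m and value of joint lamp below 0.0015 m and distance of index_mid from where it was at the start of the episode below 0.005 m and distance of petri_dish from where it was at the start of the episode below 0.012 m and distance of each of staining_jar, cassette_b1, forceps_curved from where it was at the start of the episode below 0.02 m); the robot touches nothing.
It fails at once if the lever is pinched (both faces squeezed at once) (contact force between the fingers and ring_c0 above 1.5 N and contact force between the fingers and ring_c1 above 1.5 N).
It fails at once if the dish is moved or lifted (distance of petri_dish from where it was at the start of the episode above 0.012 m).
It fails at once if the index clip is shifted (distance of index_mid from where it was at the start of the episode above 0.005 m).
It fails at once if a bystander is moved or lifted (distance of any of staining_jar, cassette_b1, forceps_curved from where it was at the start of the episode above 0.02 m).
It also fails if it takes over 61 s, if anything falls off the work surface, if the arm or the gripper's body presses on something with over 40 N, if the wrist force passes 120 N, or if a joint passes its speed limit or range.

## Robot

A 6-joint arm with a two-finger parallel gripper is mounted at the origin on a cart in front of the work surface, level with it; the furniture and walls round the work are solid. World frame = base frame: x ahead of the robot, y to its left, z up, the work surface at z = 0. Lengths are in m, angles in rad, forces in N, time in s.
With the tool pointing down it reaches from about 0.425 to 0.95 m from the base axis. Payload 14.7 kg.
Tool frame: the origin (TCP) lies on the mounting face of the last link; the fingertips stand 173 mm ahead of it and the grasp point (between the pads) lies 155 mm ahead of it; z points along the fingers, x is the direction in which the jaws open and shut, and the axes are right-handed (so a half turn about z gives the same grasp; the last joint's range is limited). The gripper opens to 85 mm and grips with 20 to 120 N. Pads are 22 mm wide; open, the fingers measure 114 mm over their backs; the gripper's body (76 mm by 85 mm) begins 54 mm behind the grasp point. The pads swing forward as they close: fully open they stand 13 mm farther back than shut.
Start: joints at [1.235, 0.48, 1.596, -0, 1.065, -0.047], TCP at [0.185, 0.623, 0.405] pointing down, gripper open.
Joint ranges: [-2.75, 2.75], [-0.82, 2.05], [0.23, 2.67], [-1.56, 4.7], [0.09, 2.69], [-2.92, 2.92]. Speed limits (rad/s): [1.89, 1.89, 2.39, 3.01, 3.01, 3.01].

## Interface

Orientations are given as a rotation vector (axis times angle).
In Python, from bench import ctrl, vision gives the robot as it stands.
- The arm moves only by the tool play_rows, never from a script. Its argument "moves" is a list of rows, each an object of numbers: "x", "y", "z": the shift along the tool's x, y, z in cm; "roll": the turn about the tool's z in rad. In form: [{"x": .., "y": .., "z": .., "roll": ..}, ...]. A call has exactly 10 rows; each row shifts and turns the commanded pose from where the row before left it, along the tool's axes as they then stand; what a row does not reach is not made up. A row lasts 1/12 s, in which the tool goes at most 41.7 mm and 7.16 degrees, less where a joint would pass 70% of its speed; a pose out of reach is approached as far as the arm can. A call with a gripper value outside its range is refused whole. "grip" is the opening, from 0 (shut) to 1 (fully open), set as the call begins (left out, the last holds). The fingers move at their own pace and stop on an object; "squeeze" is the grip in N (left out, the last holds). Time passes only in rows, so rows that do not move let the fingers close, or fill a call up. It gives the time, the measured TCP pose, the force and the opening at its end, in the units of the state.
- ctrl.read_state(): the state, without advancing time (a new reading comes with each control period).
- vision.grab_frame(name): name is "scene" or "top" or "wrist"; returns (picture, depth): 384x512x3 uint8, blue, green, red; 384x512 float32, m along the optical axis (not along the pixel's ray), 0 where there is no reading.
- vision.camera_info(name): a dict with "intrinsics" (3x3 intrinsics, pixels), "world_to_cam" (4x4, takes a point from world to camera coordinates); the wrist camera has in their place "hand_eye" (4x4, takes a point from camera to tool coordinates, whose origin is the TCP and whose axes are the tool frame's). Camera axes: x right, y down, z forward; pixel columns grow to the right and rows downward; lengths in m; the calibration is good to about 2 mm. A picture is of the moment at which its call begins: read the wrist's pose just before it. camera_info takes no time and is no camera call.
- ctrl.hand_in(): hands the job in, once; it reports no verdict.
The state is a dict: "clock": time; "joints": joint angles; "joint_velocities": joint speeds; "tau": joint torques, N m; "tcp_pos": TCP position; "orientation": TCP orientation; "ft_force": force on the tool from outside, world axes, zero at the start; "torque": the same for the moment, N m; "gripper_width": finger opening in m.
Only numpy, scipy, OpenCV 4.12 (cv2) and the standard library are available. Lean on these libraries where they do the work, as an engineer would, in place of code of your own. Each camera call takes 0.05 s, during which the arm holds its last target. There are 200 camera calls.

## Working session

There is one attempt and no reset: what is moved stays moved. The work goes in short steps, Python scripts to look and compute and a tool call to move; the robot and the scene stay as the last step left them, time stands still between calls to the robot, and variables do not carry over. Pictures are saved under pics/ and viewed, about 8 in all and at most 12, crops included, and the job is handed in when it is done.

Besides the shell and the picture viewer there is one more tool, called after "Call:" by a JSON object that holds its "fn" and its "kwargs", one argument or row to a line. play_rows: Moves the arm, as the interface text tells. Its arguments: {"type":"object","properties":{"moves":{"type":"array"},"grip":{"type":"number"},"squeeze":{"type":"number"}},"required":["moves"]}

```bash
ls; mkdir -p pics; python3 - <<'E'
from bench import ctrl, vision
import cv2, numpy as np
print(ctrl.read_state())
for n in("scene","top"):
    p,d=vision.grab_frame(n); cv2.imwrite(f"pics/{n}0.png",p); np.save(f"pics/{n}0.npy",d)
    i=vision.camera_info(n); print(n,i)
print(vision.camera_info("wrist"))
a=np.hstack([cv2.imread("pics/scene0.png"),cv2.imread("pics/top0.png")]); 
E
```

```text
pics
{'clock': 0.0, 'joints': array([ 1.23540259e+00,  4.80813118e-01,  1.59688980e+00, -5.65801186e-07,
        1.06511442e+00, -4.65896577e-02]), 'joint_velocities': array([-0.00208524,  0.00041555, -0.00025418, -0.000214  ,  0.00027966,
       -0.00151785]), 'tau': array([-4.65403809e-05, -9.50649047e+01, -4.30168247e+01, -3.44796654e-04,
        1.21642117e-02, -4.83467670e-05]), 'tcp_pos': array([0.18502652, 0.6228847 , 0.40407848]), 'orientation': array([ 2.51743740e+00,  1.87824369e+00, -1.59299983e-03]), 'ft_force': array([ 0.2083446 , -0.50430488,  0.16060243]), 'torque': array([-0.03567807, -0.05596251, -0.00923238]), 'gripper_width': 0.08578293857181213}
scene {'intrinsics': array([[419.16212298,   0.        , 253.51983885],
       [  0.        , 419.16212298, 180.36884748],
       [  0.        ,   0.        ,   1.        ]]), 'world_to_cam': array([[-0.7009171 , -0.71279316,  0.02532052,  0.36849691],
       [-0.37211374,  0.33516658, -0.86556035,  0.30235069],
       [ 0.60847891, -0.61610817, -0.50016412,  0.49165031],
       [ 0.        ,  0.        ,  0.        ,  1. 
[... 271 characters left out ...]
-0.99723008,  0.0155549 , -0.07273381,  0.57301641],
       [ 0.07278692,  0.00287491, -0.99734337,  0.89960866],
       [ 0.        ,  0.        ,  0.        ,  1.        ]])}
{'intrinsics': array([[303.02498423,   0.        , 256.13700582],
       [  0.        , 303.02498423, 185.17446905],
       [  0.        ,   0.        ,   1.        ]]), 'hand_eye': array([[ 9.99999601e-01, -2.69520323e-04, -8.51153460e-04,
         8.11574311e-05],
       [ 5.04842490e-04,  9.56999063e-01,  2.90090570e-01,
        -7.38278417e-02],
       [ 7.36367759e-04, -2.90090884e-01,  9.56998817e-01,
         3.09748137e-02],
       [ 0.00000000e+00,  0.00000000e+00,  0.00000000e+00,
         1.00000000e+00]])}
```

View pics/top0.png

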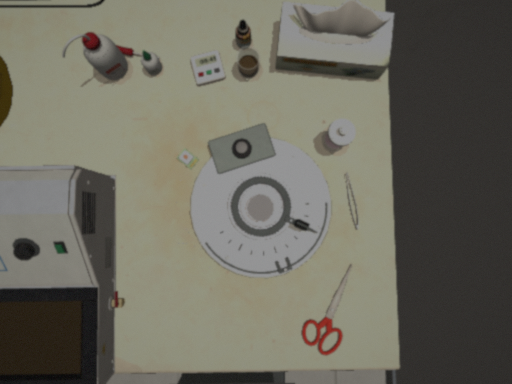

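View pics/scene0.png

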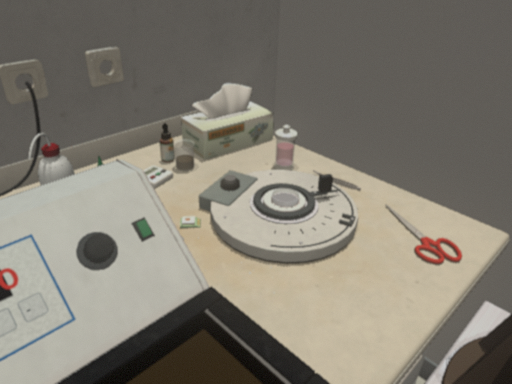

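The top view shows the base centre near (260,207), the lever at (300,224), the pointer tip at (316,232), the clip at (284,266) and the lamp at (242,148). The scene view agrees. Next I'll back-project these and zoom in.

```bash
cat > h.py <<'E'
import numpy as np, cv2
from scipy.spatial.transform import Rotation as R
from bench import ctrl, vision
def cam(n,st=None):
    i=vision.camera_info(n); K=i["intrinsics"]
    if n=="wrist":
        T=np.eye(4);T[:3,:3]=R.from_rotvec(st["orientation"]).as_matrix();T[:3,3]=st["tcp_pos"]
        return K,T@i["hand_eye"]
    return K,np.linalg.inv(i["world_to_cam"])
def onplane(K,C,uv,z):
    r=C[:3,:3]@np.linalg.inv(K)@np.array([uv[0],uv[1],1.]); o=C[:3,3]
    return o+r*(z-o[2])/r[2]
def cloud(K,C,d):
    v,u=np.mgrid[:d.shape[0],:d.shape[1]]
    p=np.stack([(u-K[0,2])/K[0,0]*d,(v-K[1,2])/K[1,1]*d,d],-1)
    return p@C[:3,:3].T+C[:3,3]
E
python3 - <<'E'
from h import *
K,C=cam("top"); d=np.load("pics/top0.npy"); p=cv2.imread("pics/top0.png")
for n,uv,z in [("centre",(260.5,207),.044),("lever",(300,224),.084),("tip",(316,232.5),.043),("clip",(284,266),.04),("lamp",(242,148),.06),("jar",(340,132),.114)]:
    print(n,onplane(K,C,uv,z).round(3), cloud(K,C,d)[int(uv[1]),int(uv[0])].round(3))
P=cloud(K,C,d)
# ring: dark pixels with top height ~44 mm near the centre
g=cv2.cvtColor(p,cv2.COLOR_BGR2GRAY)
m=((g<95)*255).astype(np.uint8); m[:165]=0;m[250:]=0;m[:,:222]=0;m[:,292:]=0
n,l,s,c=cv2.connectedComponentsWithStats(m); k=1+np.argmax(s[1:,4])
ys,xs=np.nonzero(l==k); e=cv2.fitEllipse(cv2.convexHull(np.c_[xs,ys].astype(np.float32))); print("ring",e,onplane(K,C,e[0],.044))
# base rim: white pixels
w=((g>135)&(P[...,2]>.02)&(P[...,2]<.04)).astype(np.uint8)*255
ys,xs=np.nonzero(w); ok=(np.hypot(xs-260,ys-207)<80); h=cv2.convexHull(np.c_[xs[ok],ys[ok]].astype(np.float32))
q=np.array([onplane(K,C,a,.03) for a in h[:,0]]); A=np.c_[2*q[:,:2],np.ones(len(q))]; s=np.linalg.lstsq(A,(q[:,:2]**2).sum(1),rcond=None)[0]
print("rim",s[:2],np.sqrt(s[2]+s[0]**2+s[1]**2))
cv2.imwrite("pics/crop.png",cv2.resize(p[120:285,180:345],None,fx=3.6,fy=3.6,interpolation=cv2.INTER_CUBIC))
E
```

```text
centre [ 0.529 -0.091  0.044] [ 0.529 -0.09   0.044]
lever [ 0.493 -0.168  0.084] [ 0.493 -0.168  0.083]
tip [ 0.475 -0.205  0.043] [ 0.476 -0.205  0.043]
clip [ 0.407 -0.137  0.04 ] [ 0.406 -0.138  0.029]
lamp [ 0.651 -0.055  0.06 ] [ 0.651 -0.055  0.056]
jar [ 0.67  -0.246  0.114] [ 0.67  -0.247  0.111]
ring ((261.23712158203125, 206.5222625732422), (58.08713912963867, 61.826324462890625), 119.00708770751953) [ 0.53004592 -0.09256507  0.044     ]
rim [ 0.53130538 -0.09149789] 0.14804717408505383
```

View pics/crop.png

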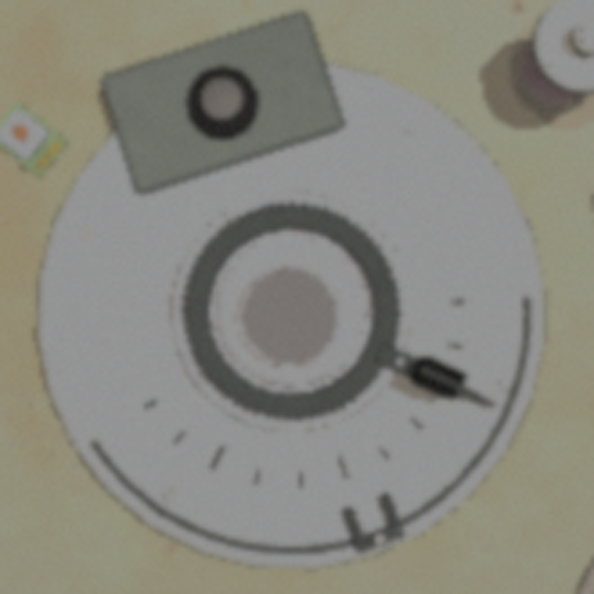

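The base axis fits at about (0.5305, -0.0915), with yaw about 0.29. The ring is at about 0.82 and the index at about 0.06, all within the given ranges. I'll raise the arm, shut the fingers and turn the tool, then travel over the bath.

Call:
{"fn": "play_rows", "kwargs": {
  "moves": [
    {"z": -1,"roll": 0},
    {"z": -1,"roll": 0.12},
    {"z": -1,"roll": 0.12},
    {"z": -1,"roll": 0.12},
    {"z": -1,"roll": 0.12},
    {"z": -1,"roll": 0.12},
    {"z": -1,"roll": 0.12},
    {"z": -1,"roll": 0.12},
    {"z": -1,"roll": 0.12},
    {"z": -1,"roll": 0.12}
  ],
  "grip": 0,
  "squeeze": 20
}}

```text
validation failed for argument at $.mo...
```

Call:
{"fn": "play_rows", "kwargs": {
  "moves": [
    {"x": 0,"y": 0,"z": -1,"roll": 0},
    {"x": 0,"y": 0,"z": -1,"roll": 0.12},
    {"x": 0,"y": 0,"z": -1,"roll": 0.12},
    {"x": 0,"y": 0,"z": -1,"roll": 0.12},
    {"x": 0,"y": 0,"z": -1,"roll": 0.12},
    {"x": 0,"y": 0,"z": -1,"roll": 0.12},
    {"x": 0,"y": 0,"z": -1,"roll": 0.12},
    {"x": 0,"y": 0,"z": -1,"roll": 0.12},
    {"x": 0,"y": 0,"z": -1,"roll": 0.12},
    {"x": 0,"y": 0,"z": -1,"roll": 0.12}
  ],
  "grip": 0,
  "squeeze": 20
}}

```text
clock: 0.93
tcp_pos: [0.1851, 0.623, 0.5059]
orientation: [-3.126, -0.308, -0.0]
ft_force: [0.5, -0.4, 0.1]
gripper_width: 0.0003
```

Call:
{"fn": "play_rows", "kwargs": {
  "moves": [
    {"x": 1.7,"y": 3.1,"z": 0,"roll": 0},
    {"x": 1.7,"y": 3.1,"z": 0,"roll": 0},
    {"x": 1.7,"y": 3.1,"z": 0,"roll": 0},
    {"x": 1.7,"y": 3.1,"z": 0,"roll": 0},
    {"x": 1.7,"y": 3.1,"z": 0,"roll": 0},
    {"x": 1.7,"y": 3.1,"z": 0,"roll": 0},
    {"x": 1.7,"y": 3.1,"z": 0,"roll": 0},
    {"x": 1.7,"y": 3.1,"z": 0,"roll": 0},
    {"x": 1.7,"y": 3.1,"z": 0,"roll": 0},
    {"x": 1.7,"y": 3.1,"z": 0,"roll": 0}
  ]
}}

```text
clock: 1.77
tcp_pos: [0.4146, 0.352, 0.5055]
orientation: [-3.125, -0.317, -0.001]
ft_force: [1.5, 0.1, -0.9]
gripper_width: -0.0001
```

Call:
{"fn": "play_rows", "kwargs": {
  "moves": [
    {"x": 0.3,"y": 3.9,"z": 0,"roll": 0},
    {"x": 0.3,"y": 3.9,"z": 0,"roll": 0},
    {"x": 0.3,"y": 3.9,"z": 0,"roll": 0},
    {"x": 0.3,"y": 3.9,"z": 0,"roll": 0},
    {"x": 0.3,"y": 3.9,"z": 0,"roll": 0},
    {"x": 0.3,"y": 3.9,"z": 0,"roll": 0},
    {"x": 0.3,"y": 3.9,"z": 0,"roll": 0},
    {"x": 0.3,"y": 3.9,"z": 0,"roll": 0},
    {"x": 0.3,"y": 3.9,"z": 0,"roll": 0},
    {"x": 0.3,"y": 3.9,"z": 0,"roll": 0}
  ]
}}

```text
clock: 2.6
tcp_pos: [0.5215, -0.0246, 0.5055]
orientation: [3.125, 0.317, 0.001]
ft_force: [0.8, 0.4, 0.4]
gripper_width: -0.0003
```

Call:
{"fn": "play_rows", "kwargs": {
  "moves": [
    {"x": 0,"y": 1,"z": 1,"roll": 0.09},
    {"x": 0,"y": 1,"z": 1,"roll": 0.09},
    {"x": 0,"y": 1,"z": 1,"roll": 0.09},
    {"x": 0,"y": 1,"z": 1,"roll": 0},
    {"x": 0,"y": 1,"z": 1,"roll": 0},
    {"x": 0,"y": 1,"z": 1,"roll": 0},
    {"x": 0,"y": 1,"z": 1,"roll": 0},
    {"x": 0,"y": 1,"z": 1,"roll": 0},
    {"x": 0,"y": 0,"z": 0,"roll": 0},
    {"x": 0,"y": 0,"z": 0,"roll": 0}
  ]
}}

```text
clock: 3.43
tcp_pos: [0.5213, -0.1027, 0.4241]
orientation: [-3.139, 0.107, 0.002]
ft_force: [0.7, 0.1, 0.8]
gripper_width: -0.0002
```

```bash
python3 - <<'E'
from h import *
st=ctrl.read_state(); p,d=vision.grab_frame("wrist"); print(st["tcp_pos"],st["orientation"])
cv2.imwrite("pics/w0.png",p); np.savez("pics/w0.npz",d=d,t=st["tcp_pos"],r=st["orientation"])
cv2.imwrite("pics/w0b.png",cv2.resize(p,None,fx=1.56,fy=1.56,interpolation=cv2.INTER_CUBIC))
E
```

```text
[ 0.52127463 -0.10268294  0.42411466] [-3.13942732e+00  1.07471037e-01  1.75246718e-03]
```

View pics/w0b.png

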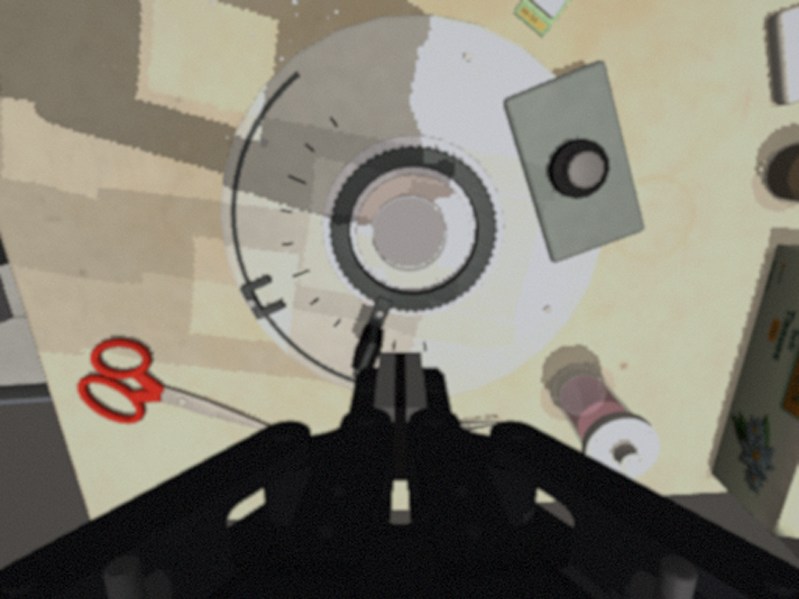

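The wrist view shows the clip prongs at about (258,284) and (268,307), the ring centre at (413,228), the lamp cap at (587,168) and the fingertips at (400,355), all in magnified pixels.

```bash
cat > meas.py <<'E'
from h import *
f=np.load("pics/w0.npz"); st=dict(tcp_pos=f["t"],orientation=f["r"]); K,C=cam("wrist",st); d=f["d"]; P=cloud(K,C,d); p=cv2.imread("pics/w0.png"); g=cv2.cvtColor(p,cv2.COLOR_BGR2GRAY)
B=lambda u,v:(u/1.5625,v/1.5625)
# fingertip depth in tool frame
for u,v in [(390,360),(410,360),(390,375)]:
    x,y=map(int,B(u,v)); q=P[y,x]; print("tip",q.round(4), "ahead of tcp",st["tcp_pos"][2]-q[2])
def circ(q):
    s=np.linalg.lstsq(np.c_[2*q,np.ones(len(q))],(q**2).sum(1),rcond=None)[0]; return s[:2],np.sqrt(s[2]+s[0]**2+s[1]**2)
# ring top: points at 44 mm height, dark
vv,uu=np.mgrid[:384,:512]
m=(abs(P[...,2]-.044)<.004)&(g<95)&(np.hypot(uu-264,vv-146)<60)
n,l,s,c=cv2.connectedComponentsWithStats(m.astype(np.uint8)); k=1+np.argmax(s[1:,4]); q=P[l==k]
e=circ(q[:,:2]); r=np.hypot(*(q[:,:2]-e[0]).T); print("ring all",e,np.percentile(r,[1,50,99]),q[:,2].mean())
# rim by height step
w=(abs(P[...,2]-.03)<.006)&(np.hypot(uu-264,vv-134)<130); w[225:]=0
h=cv2.convexHull(np.c_[uu[w],vv[w]].astype(np.float32))[:,0]; q=np.array([onplane(K,C,a,.03)[:2] for a in h]);
for i in range(5):
    e=circ(q); res=abs(np.hypot(*(q-e[0]).T)-e[1]); q=q[res<max(.002,np.percentile(res,85))]
print("rim",e,len(q))
c0=np.array([.5305,-.0915])
for n,(u,v),z in [("prongA",(258,284),.04),("prongB",(269,307),.04),("lamp",(587,168),.06),("levertop",(368,343),.084),("ring",(413,228),.044)]:
    a=onplane(K,C,B(u,v),z); x,y=map(int,B(u,v)); dl=a[:2]-c0; print(n,a.round(4),P[y,x].round(4),"r",np.hypot(*dl).round(4),"phi",np.arctan2(-dl[1],-dl[0]).round(3))
y,x=map(int,B(320,587)); cv2.imwrite("pics/c1.png",np.hstack([cv2.resize(p[170:212,145:187],None,fx=9,fy=9,interpolation=cv2.INTER_CUBIC),cv2.resize(p[87:129,350:392],None,fx=9,fy=9,interpolation=cv2.INTER_CUBIC)]))
E
python3 meas.py
```

```text
tip [ 0.5184 -0.0917  0.2595] ahead of tcp 0.1645756378304164
tip [ 0.5247 -0.0921  0.2595] ahead of tcp 0.16464241500750937
tip [ 0.5187 -0.0912  0.2708] ahead of tcp 0.1533288721742444
ring all (array([ 0.53113322, -0.09111825]), np.float64(0.0547647668187598)) [0.04777779 0.05469044 0.06232545] 0.043886892082731166
rim (array([ 0.53488325, -0.09321879]), np.float64(0.1509281493018378)) 36
prongA [ 0.4087 -0.1239  0.04  ] [ 0.4076 -0.1238  0.0368] r 0.1261 phi 0.26
prongB [ 0.4144 -0.1432  0.04  ] [ 0.4125 -0.1444  0.0344] r 0.1271 phi 0.419
lamp [ 0.6521 -0.0522  0.06  ] [ 0.6529 -0.0519  0.0558] r 0.1278 phi -2.829
levertop [ 0.4941 -0.1604  0.084 ] [ 0.4934 -0.1606  0.0821] r 0.0779 phi 1.085
ring [ 0.5314 -0.0878  0.044 ] [ 0.5311 -0.0867  0.0443] r 0.0038 phi -1.815
```

View pics/c1.png

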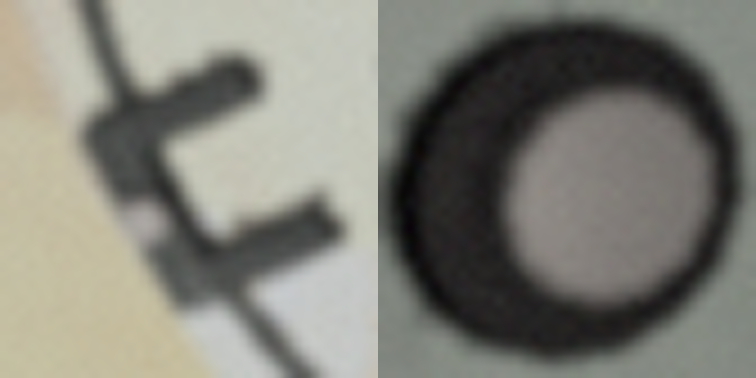

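Measured points: axis (0.531, -0.091), clip angle about 0.34 to 0.35, lamp top (0.652, -0.052, 0.056). I'll go down beside the lever on its right side.

Call:
{"fn": "play_rows", "kwargs": {
  "moves": [
    {"x": 0.17,"y": 0.78,"z": 0.5,"roll": 0},
    {"x": 0.17,"y": 0.78,"z": 0.5,"roll": 0},
    {"x": 0.17,"y": 0.78,"z": 0.5,"roll": 0},
    {"x": 0.17,"y": 0.78,"z": 0.5,"roll": 0},
    {"x": 0.17,"y": 0.78,"z": 0.5,"roll": 0},
    {"x": 0.17,"y": 0.78,"z": 0.5,"roll": 0},
    {"x": 0.17,"y": 0.78,"z": 0.5,"roll": 0},
    {"x": 0.17,"y": 0.78,"z": 0.5,"roll": 0},
    {"x": 0.17,"y": 0.78,"z": 0.5,"roll": 0},
    {"x": 0.17,"y": 0.78,"z": 0.5,"roll": 0}
  ]
}}

```text
clock: 4.32
tcp_pos: [0.5332, -0.182, 0.3741]
orientation: [-3.14, 0.107, 0.0]
ft_force: [0.1, 0.7, 0.7]
gripper_width: 0.0001
```

Call:
{"fn": "play_rows", "kwargs": {
  "moves": [
    {"x": 0,"y": 0,"z": 1,"roll": 0},
    {"x": 0,"y": 0,"z": 1,"roll": 0},
    {"x": 0,"y": 0,"z": 1,"roll": 0},
    {"x": 0,"y": 0,"z": 1,"roll": 0},
    {"x": 0,"y": 0,"z": 1,"roll": 0},
    {"x": 0,"y": 0,"z": 1,"roll": 0},
    {"x": 0,"y": 0,"z": 1,"roll": 0},
    {"x": 0,"y": 0,"z": 1,"roll": 0},
    {"x": 0,"y": 0,"z": 0,"roll": 0},
    {"x": 0,"y": 0,"z": 0,"roll": 0}
  ]
}}

```text
clock: 5.15
tcp_pos: [0.5329, -0.1811, 0.294]
orientation: [-3.139, 0.107, 0.002]
ft_force: [-0.2, -0.3, 0.5]
gripper_width: 0.0002
```

```bash
python3 - <<'E'
from h import *
st=ctrl.read_state(); p,d=vision.grab_frame("wrist"); q,d2=vision.grab_frame("scene")
cv2.imwrite("pics/w1.png",p); np.savez("pics/w1.npz",d=d,t=st["tcp_pos"],r=st["orientation"])
cv2.imwrite("pics/j1.png",np.hstack([cv2.resize(p[80:280,100:400],(500,333)),cv2.resize(q[110:250,200:380],(300,233))[:233] if 0 else cv2.resize(q[100:300,200:380],(300,333))]))
E
```

```text
(no output)
```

View pics/j1.png

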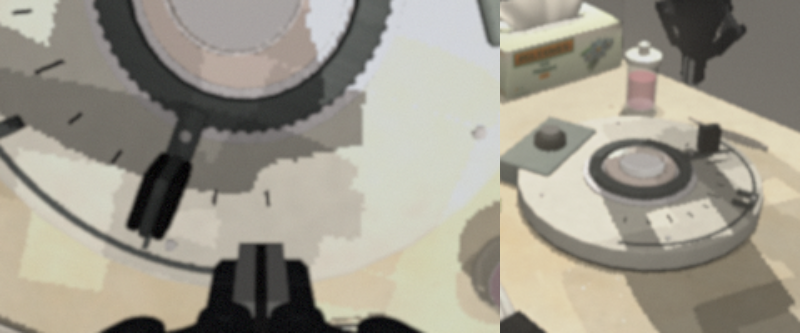

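The lever stands clear to the left of the shut fingers. I'll lower to pushing height, turn to face it, and then start along the arc.

Call:
{"fn": "play_rows", "kwargs": {
  "moves": [
    {"x": 0,"y": 0.03,"z": 0.6,"roll": 0.05},
    {"x": 0,"y": 0.03,"z": 0.6,"roll": 0.05},
    {"x": 0,"y": 0.03,"z": 0.6,"roll": 0.055},
    {"x": 0,"y": 0.03,"z": 0.6,"roll": 0},
    {"x": 0,"y": 0.03,"z": 0.6,"roll": 0},
    {"x": 0,"y": 0.03,"z": 0.6,"roll": 0},
    {"x": 0,"y": 0.03,"z": 0.6,"roll": 0},
    {"x": 0,"y": 0.03,"z": 0.6,"roll": 0},
    {"x": 0,"y": 0.03,"z": 0.6,"roll": 0},
    {"x": 0,"y": 0.03,"z": 0.5,"roll": 0}
  ]
}}

```text
clock: 6.08
tcp_pos: [0.5324, -0.1841, 0.235]
orientation: [-3.122, 0.349, 0.0]
ft_force: [-0.8, 0.1, 0.2]
gripper_width: 0.0004
```

Call:
{"fn": "play_rows", "kwargs": {
  "moves": [
    {"x": -0.36,"y": 0.08,"z": 0,"roll": 0.04},
    {"x": -0.36,"y": 0.08,"z": 0,"roll": 0.04},
    {"x": -0.36,"y": 0.08,"z": 0,"roll": 0.04},
    {"x": -0.36,"y": 0.08,"z": 0,"roll": 0.04},
    {"x": -0.27,"y": 0.06,"z": 0,"roll": 0.03},
    {"x": -0.27,"y": 0.06,"z": 0,"roll": 0.03},
    {"x": -0.27,"y": 0.06,"z": 0,"roll": 0.03},
    {"x": -0.27,"y": 0.06,"z": 0,"roll": 0.03},
    {"x": -0.27,"y": 0.06,"z": 0,"roll": 0.03},
    {"x": -0.27,"y": 0.06,"z": 0,"roll": 0.03}
  ]
}}

```text
clock: 6.92
tcp_pos: [0.5018, -0.1794, 0.2355]
orientation: [3.017, -0.875, 0.001]
ft_force: [1.0, -0.9, -2.1]
gripper_width: 0.0001
```

Call:
{"fn": "play_rows", "kwargs": {
  "moves": [
    {"x": -0.27,"y": 0.06,"z": 0,"roll": 0.03},
    {"x": -0.27,"y": 0.06,"z": 0,"roll": 0.03},
    {"x": -0.27,"y": 0.06,"z": 0,"roll": 0.03},
    {"x": -0.27,"y": 0.06,"z": 0,"roll": 0.03},
    {"x": -0.27,"y": 0.06,"z": 0,"roll": 0.03},
    {"x": -0.27,"y": 0.06,"z": 0,"roll": 0.03},
    {"x": -0.27,"y": 0.06,"z": 0,"roll": 0.03},
    {"x": -0.27,"y": 0.06,"z": 0,"roll": 0.03},
    {"x": -0.27,"y": 0.06,"z": 0,"roll": 0.03},
    {"x": -0.27,"y": 0.06,"z": 0,"roll": 0.03}
  ]
}}

```text
clock: 7.75
tcp_pos: [0.4773, -0.1667, 0.2355]
orientation: [2.853, -1.316, 0.001]
ft_force: [0.0, -2.2, -0.1]
gripper_width: 0.0005
```

```bash
python3 - <<'E'
from h import *
st=ctrl.read_state(); p,d=vision.grab_frame("wrist"); q,d2=vision.grab_frame("top"); print(st["ft_force"])
cv2.imwrite("pics/w2.png",p); np.savez("pics/w2.npz",d=d,t=st["tcp_pos"],r=st["orientation"]); cv2.imwrite("pics/t2.png",q)
cv2.imwrite("pics/j2.png",np.hstack([cv2.resize(p[80:280,100:400],(450,300)),cv2.resize(q[190:285,230:340],(347,300))]))
E
```

```text
[ 0.00827698 -2.2132177  -0.08363735]
```

View pics/j2.png

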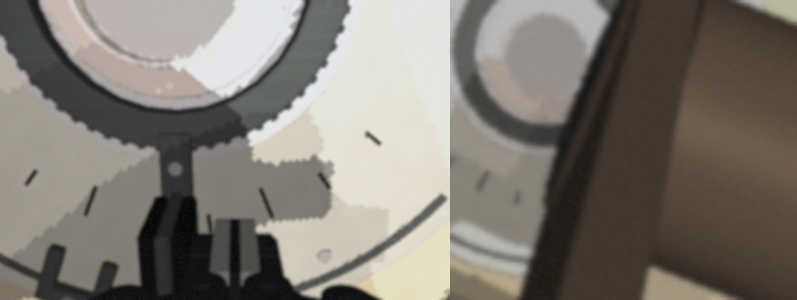

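Contact is made: the lever's neck is at crop (176,170), and the clip prongs are ahead at (50,262) and (105,272). Next I'll work out both angles in this frame.

```bash
cat > ang.py <<'E'
import sys; from h import *
def run(name,pts,c0=np.array([.531,-.0912])):
    f=np.load(f"pics/{name}.npz"); st=dict(tcp_pos=f["t"],orientation=f["r"]); K,C=cam("wrist",st); P=cloud(K,C,f["d"])
    yaw=np.arctan2(*R.from_rotvec(f["r"]).as_matrix()[[1,0],0]); print(name,"psi",yaw+np.pi/2,f["t"])
    for n,(u,v),z in pts:
        a=onplane(K,C,(u,v),z); dl=a[:2]-c0; print(n,a.round(4),"depth pt",P[int(v),int(u)].round(4),"r",np.hypot(*dl).round(4),"phi",np.arctan2(-dl[1],-dl[0]).round(3))
E
python3 - <<'E'
from ang import *
W=lambda u,v:(100+u/1.5,80+v/1.5)
run("w2",[("dot",W(176,170),.047),("necktop",W(176,140),.046),("levtopL",W(155,200),.084),("prongL",W(50,262),.04),("prongR",W(105,272),.04)])
run("w0",[("A",(168.3,180.8),.04),("B",(175.6,196.9),.04),("lamp",(375.8,108.7),.056)])
E
```

```text
w2 psi 0.7065920406151354 [ 0.47732012 -0.16667495  0.23553172]
dot [ 0.48   -0.1367  0.047 ] depth pt [ 0.4798 -0.1365  0.0465] r 0.0683 phi 0.728
necktop [ 0.4886 -0.1297  0.046 ] depth pt [ 0.4886 -0.1295  0.046 ] r 0.0573 phi 0.737
levtopL [ 0.4816 -0.1335  0.084 ] depth pt [ 0.4683 -0.137   0.053 ] r 0.065 phi 0.708
prongL [ 0.4135 -0.1229  0.04  ] depth pt [ 0.4107 -0.1226  0.0359] r 0.1217 phi 0.264
prongR [ 0.4242 -0.1426  0.04  ] depth pt [ 0.4218 -0.1431  0.036 ] r 0.1185 phi 0.449
w0 psi 1.5023578374772286 [ 0.52127463 -0.10268294  0.42411466]
A [ 0.4128 -0.1228  0.04  ] depth pt [ 0.4115 -0.1227  0.0365] r 0.1223 phi 0.261
B [ 0.4187 -0.1439  0.04  ] depth pt [ 0.417  -0.1439  0.0363] r 0.1241 phi 0.439
lamp [ 0.6539 -0.0536  0.056 ] depth pt [ 0.6526 -0.0527  0.0573] r 0.1285 phi -2.845
```

The ring is at φ≈0.73, the clip middle at 0.353 and the tool at ψ=0.707, so about 0.375 rad remain. I'll go 0.30 now, then slow down.

Call:
{"fn": "play_rows", "kwargs": {
  "moves": [
    {"x": -0.27,"y": 0.06,"z": 0,"roll": 0.03},
    {"x": -0.27,"y": 0.06,"z": 0,"roll": 0.03},
    {"x": -0.27,"y": 0.06,"z": 0,"roll": 0.03},
    {"x": -0.27,"y": 0.06,"z": 0,"roll": 0.03},
    {"x": -0.27,"y": 0.06,"z": 0,"roll": 0.03},
    {"x": -0.27,"y": 0.06,"z": 0,"roll": 0.03},
    {"x": -0.27,"y": 0.06,"z": 0,"roll": 0.03},
    {"x": -0.27,"y": 0.06,"z": 0,"roll": 0.03},
    {"x": -0.27,"y": 0.06,"z": 0,"roll": 0.03},
    {"x": -0.18,"y": 0.04,"z": 0,"roll": 0.02}
  ]
}}

```text
clock: 8.68
tcp_pos: [0.4582, -0.1479, 0.2356]
orientation: [2.633, -1.713, 0.0]
ft_force: [-0.3, -2.3, -0.0]
gripper_width: 0.0005
```

Call:
{"fn": "play_rows", "kwargs": {
  "moves": [
    {"x": -0.09,"y": 0.02,"z": 0,"roll": 0.01},
    {"x": -0.09,"y": 0.02,"z": 0,"roll": 0.01},
    {"x": -0.09,"y": 0.02,"z": 0,"roll": 0.01},
    {"x": -0.09,"y": 0.02,"z": 0,"roll": 0.01},
    {"x": -0.09,"y": 0.02,"z": 0,"roll": 0.01},
    {"x": 0,"y": 0,"z": 0,"roll": 0},
    {"x": 0,"y": 0,"z": 0,"roll": 0},
    {"x": 0,"y": 0,"z": 0,"roll": 0},
    {"x": 0,"y": 0,"z": 0,"roll": 0},
    {"x": 0,"y": 0,"z": 0,"roll": 0}
  ]
}}

```text
clock: 9.52
tcp_pos: [0.4556, -0.1441, 0.2357]
orientation: [-2.59, 1.778, 0.0]
ft_force: [0.7, -0.1, 0.2]
gripper_width: 0.0003
```

```bash
python3 - <<'E'
from h import *
st=ctrl.read_state(); p,d=vision.grab_frame("wrist"); print(st["ft_force"])
cv2.imwrite("pics/w3.png",p); np.savez("pics/w3.npz",d=d,t=st["tcp_pos"],r=st["orientation"])
cv2.imwrite("pics/j3.png",cv2.resize(p[100:300,120:370],(750,600),interpolation=cv2.INTER_CUBIC))
E
```

```text
[ 0.6691682  -0.13178965  0.24252396]
```

View pics/j3.png

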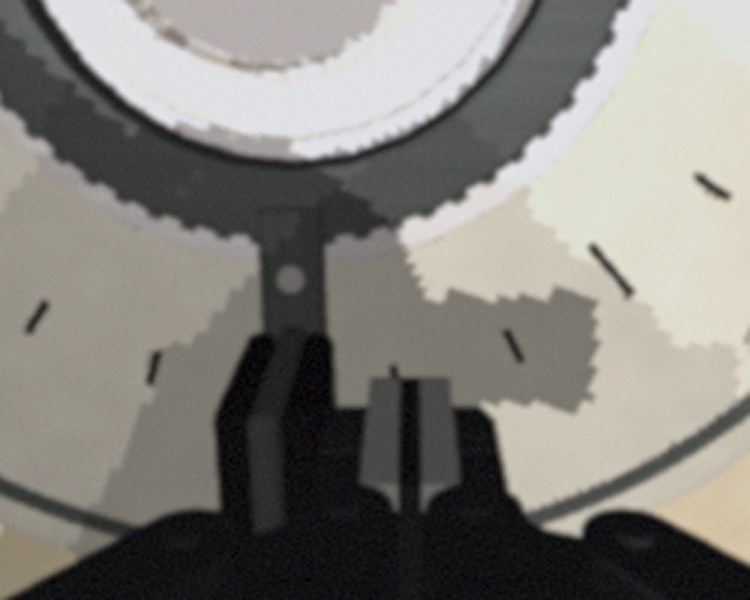

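The neck dot is at (291,280), the same offset from the tool as before. The ring is therefore at φ≈0.389, leaving about 0.036 rad. I'll push that slowly, back off and rise to check.

Call:
{"fn": "play_rows", "kwargs": {
  "moves": [
    {"x": -0.08,"y": 0.02,"z": 0,"roll": 0.009},
    {"x": -0.08,"y": 0.02,"z": 0,"roll": 0.009},
    {"x": -0.08,"y": 0.02,"z": 0,"roll": 0.009},
    {"x": -0.08,"y": 0.02,"z": 0,"roll": 0.009},
    {"x": 0,"y": 0,"z": 0,"roll": 0},
    {"x": 0,"y": 0,"z": 0,"roll": 0},
    {"x": 0,"y": 0,"z": 0,"roll": 0},
    {"x": 0,"y": 0,"z": 0,"roll": 0},
    {"x": 0,"y": 0,"z": 0,"roll": 0},
    {"x": 0,"y": 0,"z": 0,"roll": 0}
  ]
}}

```text
clock: 10.4
tcp_pos: [0.4536, -0.1414, 0.2357]
orientation: [2.558, -1.824, -0.0]
ft_force: [0.8, -0.3, -0.4]
gripper_width: -0.0001
```

Call:
{"fn": "play_rows", "kwargs": {
  "moves": [
    {"x": 0.3,"y": 0,"z": 0,"roll": 0},
    {"x": 0.5,"y": 0,"z": 0,"roll": 0},
    {"x": 0.5,"y": 0,"z": 0,"roll": 0},
    {"x": 0.5,"y": 0,"z": 0,"roll": 0},
    {"x": 0.5,"y": 0,"z": 0,"roll": 0},
    {"x": 0.4,"y": 0,"z": -1.5,"roll": 0},
    {"x": 0.4,"y": 0,"z": -2.5,"roll": 0},
    {"x": 0.4,"y": 0,"z": -2.5,"roll": 0},
    {"x": 0.4,"y": 0,"z": -2.5,"roll": 0},
    {"x": 0.4,"y": 0,"z": -2.5,"roll": 0}
  ]
}}

```text
clock: 11.23
tcp_pos: [0.4676, -0.1826, 0.3519]
orientation: [2.558, -1.824, -0.0]
ft_force: [-0.3, -0.7, -0.2]
gripper_width: 0.0002
```

Call:
{"fn": "play_rows", "kwargs": {
  "moves": [
    {"x": 1.5,"y": -1,"z": -1.5,"roll": 0},
    {"x": 1.5,"y": -1,"z": -1.5,"roll": 0},
    {"x": 1.5,"y": -1,"z": -1.5,"roll": 0},
    {"x": 1.5,"y": -1,"z": -1.5,"roll": 0},
    {"x": 1.5,"y": -1,"z": 0,"roll": 0},
    {"x": 1.5,"y": -1,"z": 0,"roll": 0},
    {"x": 1.5,"y": -1,"z": 0,"roll": 0},
    {"x": 1.5,"y": -1,"z": 0,"roll": 0},
    {"x": 0,"y": 0,"z": 0,"roll": 0},
    {"x": 0,"y": 0,"z": 0,"roll": 0}
  ]
}}

```text
clock: 12.07
tcp_pos: [0.5826, -0.2701, 0.4102]
orientation: [2.557, -1.825, -0.001]
ft_force: [-0.5, -0.3, -0.3]
gripper_width: -0.0
```

```bash
python3 - <<'E'
from h import *
st=ctrl.read_state(); p,d=vision.grab_frame("wrist"); print(st["tcp_pos"])
cv2.imwrite("pics/w4.png",p); np.savez("pics/w4.npz",d=d,t=st["tcp_pos"],r=st["orientation"])
K,C=cam("wrist",st); q=np.linalg.inv(C)@np.array([.412,-.133,.04,1]); u,v=(K@q[:3]/q[2])[:2]; print(u,v)
x0=int(np.clip(u-50,0,412)); y0=int(np.clip(v-70,0,284)); print(x0,y0)
cv2.imwrite("pics/j4.png",np.hstack([cv2.resize(p[y0:y0+100,x0:x0+100],(500,500),interpolation=cv2.INTER_CUBIC),cv2.resize(p,(300,225))[[*range(225)]+[0]*275]]))
E
```

```text
[ 0.58259414 -0.27012015  0.41018507]
108.50154898803652 252.19406771704342
58 182
```

View pics/j4.png

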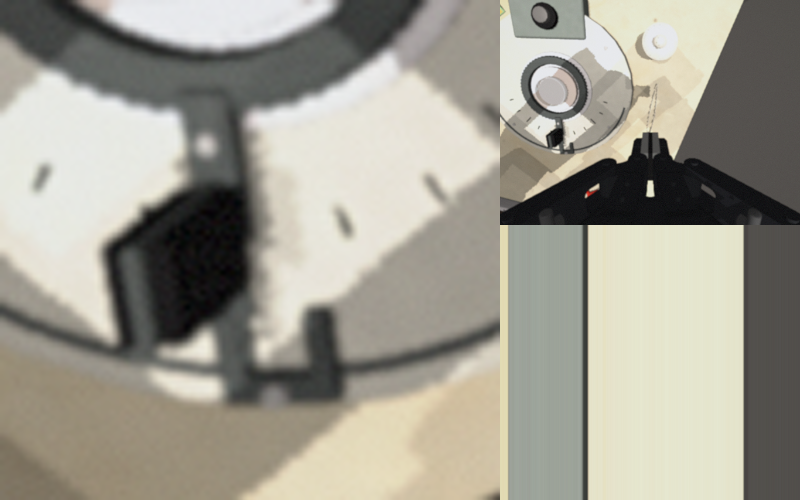

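The right prong is at (322,340), the left one at about (235,340), and the neck dot at (206,145). The tab hides the pointer from this side, so I'll compute its angle from the neck and try the top camera as well.

```bash
python3 - <<'E'
from ang import *
W=lambda u,v:(58+u/5,182+v/5)
run("w4",[("dot",W(206,145),.047),("neckL",W(185,110),.046),("neckR",W(232,110),.046),("prongL",W(235,345),.04),("prongR",W(322,345),.04),("clipL",W(228,395),.04),("clipR",W(342,390),.04)])
p,d=vision.grab_frame("top"); cv2.imwrite("pics/t5.png",p); print(ctrl.read_state()["clock"])
cv2.imwrite("pics/j5.png",cv2.resize(p[190:290,220:340],(720,600),interpolation=cv2.INTER_CUBIC))
E
```

```text
w4 psi 0.33121786599156167 [ 0.58259414 -0.27012015  0.41018507]
dot [ 0.4672 -0.1146  0.047 ] depth pt [ 0.4672 -0.1144  0.0471] r 0.0679 phi 0.352
neckL [ 0.4738 -0.108   0.046 ] depth pt [ 0.4741 -0.1082  0.0466] r 0.0596 phi 0.285
neckR [ 0.4774 -0.1184  0.046 ] depth pt [ 0.4761 -0.1171  0.0438] r 0.0601 phi 0.469
prongL [ 0.4122 -0.1285  0.04  ] depth pt [ 0.4093 -0.1271  0.0358] r 0.1245 phi 0.305
prongR [ 0.4193 -0.1491  0.04  ] depth pt [ 0.4172 -0.1479  0.0372] r 0.1258 phi 0.479
clipL [ 0.3976 -0.1295  0.04  ] depth pt [ 0.3955 -0.1279  0.0375] r 0.1388 phi 0.28
clipR [ 0.4084 -0.1565  0.04  ] depth pt [ 0.4046 -0.1547  0.035 ] r 0.1389 phi 0.489
12.1667
```

View pics/j5.png

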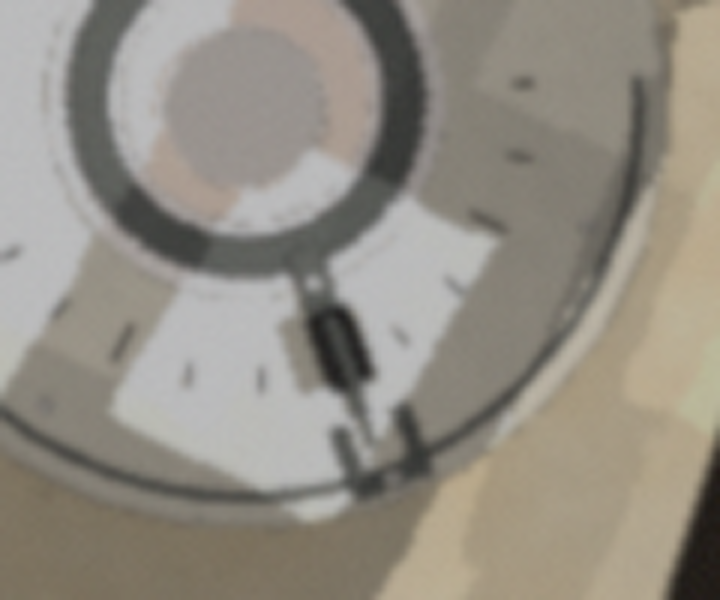

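The top view shows the pointer tip at (370,440) between the prongs at (345,455) and (412,435). It is in the gap, perhaps 2 mm left of the middle. I'll get the exact offset from polar intensity profiles.

```bash
python3 - <<'E'
from h import *
K,C=cam("top"); Ci=np.linalg.inv(C); p=cv2.imread("pics/t5.png").astype(np.float32).mean(2)
from scipy.optimize import minimize
def prof(c,r,phi,z):
    w=np.stack([c[0]-r*np.cos(phi),c[1]-r*np.sin(phi),0*phi+z,0*phi+1]); q=Ci[:3]@w; q=K@q; 
    return cv2.remap(p,(q[0]/q[2])[None].astype(np.float32),(q[1]/q[2])[None].astype(np.float32),cv2.INTER_LINEAR)[0]
phi=np.linspace(.1,.65,56); c=np.array([.5305,-.0915])
for r in (.110,.114,.117,.120,.122,.124,.126,.128,.130,.132):
    print(r," ".join(f"{int(a)}" for a in prof(c,r,phi,.042)))
E
```

```text
0.11 185 186 186 186 186 186 186 186 185 186 186 186 186 185 185 186 183 179 168 151 132 111 99 93 102 118 140 161 172 180 183 184 184 184 184 184 185 185 185 185 185 182 181 177 174 167 159 154 149 146 143 140 138 134 132 131
0.114 185 185 185 185 185 185 185 185 184 184 184 183 181 179 174 172 172 171 169 158 142 124 107 105 108 128 149 166 179 182 183 180 179 177 177 173 170 167 167 162 160 154 146 142 136 134 132 131 130 130 130 130 130 130 131 131
0.117 185 185 185 185 185 185 185 185 185 184 182 172 164 146 132 121 119 128 140 153 151 142 128 115 128 145 163 177 180 178 169 154 141 131 122 116 114 119 125 130 132 132 131 130 130 129 129 129 129 130 130 129 130 131 131 129
0.12 185 185 185 185 186 186 186 186 185 185 181 174 154 128 108 91 92 99 118 135 148 141 128 125 128 150 168 175 177 170 155 132 110 90 79 72 79 90 107 121 125 128 129 130 129 129 129 130 129 129 129 129 129 129 130 129
0.122 185 185 185 185 184 185 185 185 185 185 181 174 152 129 106 93 89 102 120 140 152 143 132 122 133 154 163 170 161 150 135 116 91 76 66 67 74 91 110 121 127 128 129 129 129 128 128 129 12
[... 433 characters left out ...]
128 129 129 129 129 128 129 129 129 128
0.128 186 185 185 185 185 185 185 185 185 185 183 178 163 141 116 94 88 93 108 133 154 157 155 142 135 130 129 128 128 125 118 103 83 69 61 69 84 104 119 126 128 129 129 129 129 129 128 128 128 129 129 129 129 129 128 127
0.13 181 183 183 183 183 183 183 182 182 181 180 180 168 149 121 99 86 93 107 130 144 150 143 136 131 128 127 127 125 121 111 96 78 61 62 69 88 106 119 125 128 128 127 127 128 127 127 127 126 125 126 126 127 126 125 125
0.132 167 168 168 169 169 170 169 168 168 167 169 168 159 141 115 97 87 90 101 116 127 132 129 123 118 116 117 116 112 108 96 83 68 62 60 68 81 97 106 111 115 117 115 118 118 117 117 116 113 113 112 113 115 114 113 112
```

The prongs sit at φ=0.260 and 0.442, so the middle is 0.351. The pointer is at 0.330, 2.7 mm from the middle and inside the 6 mm limit, so I'll leave it and go to the lamp button.

Call:
{"fn": "play_rows", "kwargs": {
  "moves": [
    {"x": -1.82,"y": -1.37,"z": 0,"roll": 0},
    {"x": -1.82,"y": -1.37,"z": 0,"roll": 0},
    {"x": -1.82,"y": -1.37,"z": 0,"roll": 0},
    {"x": -1.82,"y": -1.37,"z": 0,"roll": 0},
    {"x": -1.82,"y": -1.37,"z": 0,"roll": 0},
    {"x": -1.82,"y": -1.37,"z": 0,"roll": 0},
    {"x": -1.82,"y": -1.37,"z": 0,"roll": 0},
    {"x": -1.82,"y": -1.37,"z": 0,"roll": 0},
    {"x": -1.82,"y": -1.37,"z": 0,"roll": 0},
    {"x": -1.82,"y": -1.37,"z": 0,"roll": 0}
  ]
}}

```text
clock: 13.0
tcp_pos: [0.6521, -0.0514, 0.4109]
orientation: [2.558, -1.824, -0.0]
ft_force: [0.3, 0.0, -0.1]
gripper_width: -0.0004
```

Call:
{"fn": "play_rows", "kwargs": {
  "moves": [
    {"x": 0,"y": 0,"z": 1.9,"roll": 0},
    {"x": 0,"y": 0,"z": 1.9,"roll": 0},
    {"x": 0,"y": 0,"z": 1.9,"roll": 0},
    {"x": 0,"y": 0,"z": 1.9,"roll": 0},
    {"x": 0,"y": 0,"z": 1.9,"roll": 0},
    {"x": 0,"y": 0,"z": 1.9,"roll": 0},
    {"x": 0,"y": 0,"z": 1.9,"roll": 0},
    {"x": 0,"y": 0,"z": 1.7,"roll": 0},
    {"x": 0,"y": 0,"z": 0,"roll": 0},
    {"x": 0,"y": 0,"z": 0,"roll": 0}
  ]
}}

```text
clock: 13.83
tcp_pos: [0.6519, -0.0526, 0.2605]
orientation: [2.557, -1.823, -0.003]
ft_force: [-0.1, -0.2, -0.1]
gripper_width: -0.0
```

```bash
python3 - <<'E'
from h import *
st=ctrl.read_state(); p,d=vision.grab_frame("wrist"); print(st["tcp_pos"],st["ft_force"])
K,C=cam("wrist",st); P=cloud(K,C,d)
for n,z in (("button",.056),("tcp",None)):
    w=np.array([.6527,-.054,.056,1]) if z else np.r_[st["tcp_pos"]-[0,0,.173],1]
    q=K@(np.linalg.inv(C)@w)[:3]; print(n,q[:2]/q[2])
cv2.imwrite("pics/j6.png",cv2.resize(p[80:280,150:370],(660,600)))
E
```

```text
[ 0.65194568 -0.05256937  0.26045906] [-0.07011558 -0.22900613 -0.10576627]
button [258.92222424 217.33819959]
tcp [256.36900355 241.61035253]
```

View pics/j6.png

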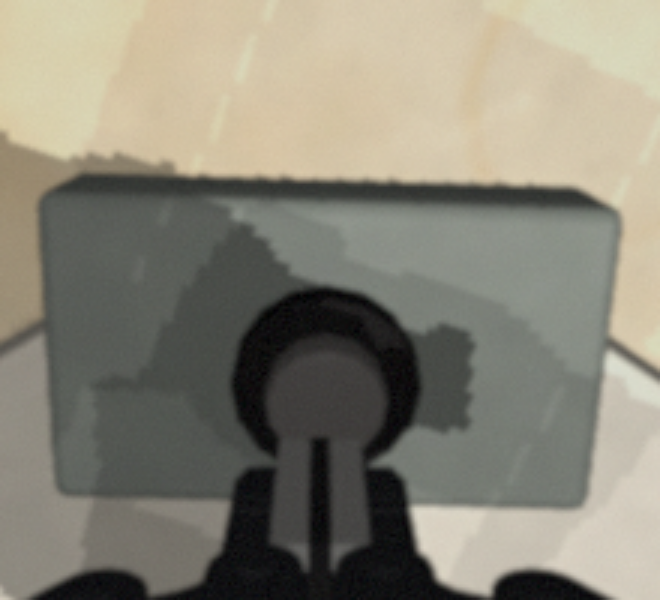

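The button is centred at about (326,395) in the crop, directly under the shut fingertips and within 2 mm of the prediction. I'll lower and press slowly while reading the force.

Call:
{"fn": "play_rows", "kwargs": {
  "moves": [
    {"x": 0.1,"y": -0.1,"z": 0.5,"roll": 0},
    {"x": 0,"y": 0,"z": 0.5,"roll": 0},
    {"x": 0,"y": 0,"z": 0.5,"roll": 0},
    {"x": 0,"y": 0,"z": 0.5,"roll": 0},
    {"x": 0,"y": 0,"z": 0.4,"roll": 0},
    {"x": 0,"y": 0,"z": 0.3,"roll": 0},
    {"x": 0,"y": 0,"z": 0.2,"roll": 0},
    {"x": 0,"y": 0,"z": 0.1,"roll": 0},
    {"x": 0,"y": 0,"z": 0.1,"roll": 0},
    {"x": 0,"y": 0,"z": 0,"roll": 0}
  ]
}}

```text
clock: 14.72
tcp_pos: [0.654, -0.0533, 0.2296]
orientation: [-2.558, 1.824, -0.0]
ft_force: [0.1, -0.0, -0.0]
gripper_width: -0.0003
```

Call:
{"fn": "play_rows", "kwargs": {
  "moves": [
    {"x": 0,"y": 0,"z": 0.1,"roll": 0},
    {"x": 0,"y": 0,"z": 0.1,"roll": 0},
    {"x": 0,"y": 0,"z": 0.1,"roll": 0},
    {"x": 0,"y": 0,"z": 0.1,"roll": 0},
    {"x": 0,"y": 0,"z": 0,"roll": 0},
    {"x": 0,"y": 0,"z": 0,"roll": 0},
    {"x": 0,"y": 0,"z": 0,"roll": 0},
    {"x": 0,"y": 0,"z": 0,"roll": 0},
    {"x": 0,"y": 0,"z": 0,"roll": 0},
    {"x": 0,"y": 0,"z": 0,"roll": 0}
  ]
}}

```text
clock: 15.55
tcp_pos: [0.654, -0.0534, 0.2258]
orientation: [-2.558, 1.824, -0.0]
ft_force: [0.5, -0.3, 2.7]
gripper_width: -0.0003
```

Call:
{"fn": "play_rows", "kwargs": {
  "moves": [
    {"x": 0,"y": 0,"z": 0.1,"roll": 0},
    {"x": 0,"y": 0,"z": 0.1,"roll": 0},
    {"x": 0,"y": 0,"z": 0,"roll": 0},
    {"x": 0,"y": 0,"z": 0,"roll": 0},
    {"x": 0,"y": 0,"z": 0,"roll": 0},
    {"x": 0,"y": 0,"z": 0,"roll": 0},
    {"x": 0,"y": 0,"z": 0,"roll": 0},
    {"x": 0,"y": 0,"z": 0,"roll": 0},
    {"x": 0,"y": 0,"z": 0,"roll": 0},
    {"x": 0,"y": 0,"z": 0,"roll": 0}
  ]
}}

```text
clock: 16.38
tcp_pos: [0.654, -0.0534, 0.2237]
orientation: [-2.558, 1.824, -0.0]
ft_force: [2.8, -1.1, 3.3]
gripper_width: -0.0001
```

Call:
{"fn": "play_rows", "kwargs": {
  "moves": [
    {"x": 0,"y": 0,"z": 0.1,"roll": 0},
    {"x": 0,"y": 0,"z": 0.1,"roll": 0},
    {"x": 0,"y": 0,"z": 0,"roll": 0},
    {"x": 0,"y": 0,"z": 0,"roll": 0},
    {"x": 0,"y": 0,"z": 0,"roll": 0},
    {"x": 0,"y": 0,"z": 0,"roll": 0},
    {"x": 0,"y": 0,"z": 0,"roll": 0},
    {"x": 0,"y": 0,"z": 0,"roll": 0},
    {"x": 0,"y": 0,"z": 0,"roll": 0},
    {"x": 0,"y": 0,"z": 0,"roll": 0}
  ]
}}

```text
clock: 17.22
tcp_pos: [0.654, -0.0534, 0.2231]
orientation: [-2.558, 1.824, -0.001]
ft_force: [-4.9, 1.3, 23.6]
gripper_width: 0.0002
```

The force jumped to 23.6 N at TCP z 0.2231, so something bottomed out. From the stored depth I'll check that this was the button and not the collar.

```bash
python3 - <<'E'
from h import *
f=np.load("pics/w0.npz"); st=dict(tcp_pos=f["t"],orientation=f["r"]); K,C=cam("wrist",st); P=cloud(K,C,f["d"])
z=P[...,2]; rr=np.hypot(P[...,0]-.653,P[...,1]+.054); 
for a,b in ((0,.006),(.006,.01),(.011,.013),(.0135,.016),(.016,.019),(.019,.025)):
    s=z[(rr>=a)&(rr<b)&(z>.03)&(z<.1)]; print(a,b,len(s),np.percentile(s,[5,50,95]).round(4))
s=ctrl.read_state(); print(s["tcp_pos"],s["ft_force"])
E
```

```text
0 0.006 98 [0.0549 0.056  0.0574]
0.006 0.01 174 [0.0548 0.056  0.0571]
0.011 0.013 178 [0.0457 0.054  0.0563]
0.0135 0.016 147 [0.0446 0.046  0.0473]
0.016 0.019 264 [0.0448 0.0461 0.0473]
0.019 0.025 597 [0.033  0.0349 0.0462]
[ 0.6540369  -0.0533713   0.22306695] [-4.87981575  1.26782884 23.64128765]
```

The collar is at 46 mm and the cap at 56 mm at rest. The fingertips stopped at 50 mm, so it was the button that reached the end of its travel. Now I'll release, rise and retreat clear.

Call:
{"fn": "play_rows", "kwargs": {
  "moves": [
    {"x": 0,"y": 0,"z": -0.2,"roll": 0},
    {"x": 0,"y": 0,"z": -0.3,"roll": 0},
    {"x": 0,"y": 0,"z": -0.5,"roll": 0},
    {"x": 0,"y": 0,"z": -1.5,"roll": 0},
    {"x": 0,"y": 0,"z": -2.5,"roll": 0},
    {"x": 0,"y": 0,"z": -3,"roll": 0},
    {"x": 0,"y": 0,"z": -3,"roll": 0},
    {"x": 0,"y": 0,"z": -3,"roll": 0},
    {"x": 0,"y": 0,"z": -3,"roll": 0},
    {"x": 0,"y": 0,"z": -2,"roll": 0}
  ]
}}

```text
clock: 18.05
tcp_pos: [0.6538, -0.0534, 0.4146]
orientation: [-2.557, 1.824, -0.002]
ft_force: [1.3, 0.6, -0.0]
gripper_width: -0.0002
```

Call:
{"fn": "play_rows", "kwargs": {
  "moves": [
    {"x": 2,"y": 1,"z": 0,"roll": 0},
    {"x": 2,"y": 1,"z": 0,"roll": 0},
    {"x": 2,"y": 1,"z": 0,"roll": 0},
    {"x": 2,"y": 1,"z": 0,"roll": 0},
    {"x": 2,"y": 1,"z": 0,"roll": 0},
    {"x": 2,"y": 1,"z": 0,"roll": 0},
    {"x": 2,"y": 1,"z": 0,"roll": 0},
    {"x": 2,"y": 1,"z": 0,"roll": 0},
    {"x": 0,"y": 0,"z": 0,"roll": 0},
    {"x": 0,"y": 0,"z": 0,"roll": 0}
  ]
}}

```text
clock: 18.88
tcp_pos: [0.6298, -0.2316, 0.4113]
orientation: [2.556, -1.826, -0.002]
ft_force: [0.3, 0.7, -0.1]
gripper_width: -0.0001
```

```bash
python3 - <<'E'
from h import *
s=ctrl.read_state(); print(s["tcp_pos"],s["ft_force"])
p,d=vision.grab_frame("top"); K,C=cam("top"); P=cloud(K,C,d)
print("lamp top z now",P[146:150,240:244,2].mean(),"at start",cloud(K,C,np.load("pics/top0.npy"))[146:150,240:244,2].mean())
o=cv2.imread("pics/t5.png"); df=cv2.absdiff(p,o)[225:285,260:310].mean(2); print("lever/clip region change since check",df.mean(),df.max())
cv2.imwrite("pics/t7.png",p); cv2.imwrite("pics/j7.png",cv2.resize(p[110:290,170:370],(667,600),interpolation=cv2.INTER_CUBIC))
E
```

```text
[ 0.62983592 -0.23161404  0.41127452] [ 0.26805041  0.69644033 -0.11193034]
lamp top z now 0.11118607522118587 at start 0.05643182580901738
lever/clip region change since check 63.836 158.33333333333334
```

View pics/j7.png

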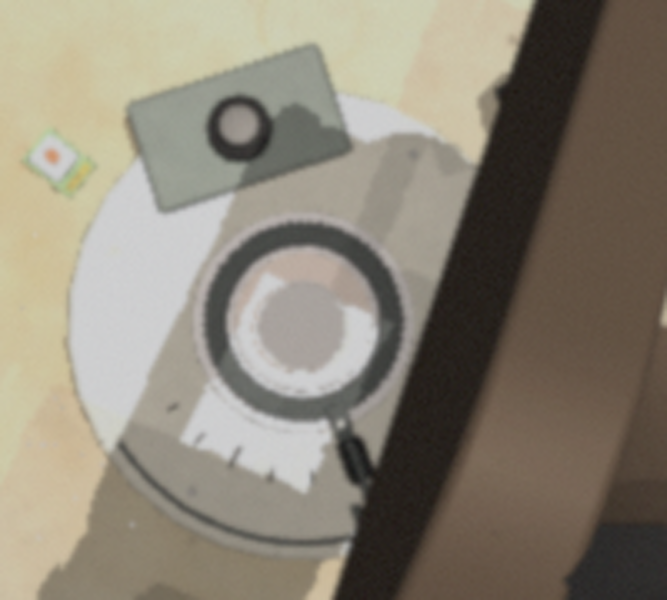

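The top view shows the lamp cap at (240,128) and the lever at (352,455); the arm covers the clip. The odd lamp height matches one zero-depth pixel in the patch. I'll recheck with a median, compare the lever's neck, and hand in if both are good.

```bash
python3 - <<'E'
from h import *
p,d=vision.grab_frame("top"); K,C=cam("top"); z=cloud(K,C,d)[...,2]; z[d==0]=np.nan
lz=np.nanmedian(z[146:150,240:244]); print("lamp z",lz)
o=cv2.imread("pics/t5.png"); t=o[228:258,264:278]
r=cv2.matchTemplate(p[220:266,256:286],t,cv2.TM_CCOEFF_NORMED); _,v,_,l=cv2.minMaxLoc(r); print("lever shift px",l[0]-8,l[1]-8,"score",v)
if abs(lz-.056)<.002 and abs(l[0]-8)<=1 and abs(l[1]-8)<=1: print(ctrl.hand_in())
E
```

```text
lamp z 0.056000331298457995
lever shift px 0 0 score 0.9221801161766052
the job is handed in; nothing more can be done
None
```

The job is done and handed in at about 19 s of the 61 s allowed; `hand_in` gives no verdict.

**Lever:** I pushed its right face around the arc with the shut fingertips, never touching the other face. The top camera put the pointer at 0.330 rad and the gap middle at 0.351 rad. That leaves it about 2.7 mm off centre, inside the 6 mm limit, so I left it. One wrist-camera estimate, taken with the pointer hidden behind the tab, put the offset nearer 4 mm, still inside the limit.

**Lamp button:** I pressed it to its stop. The fingertips went from about 56 mm down to 50 mm and the force jumped to 23.6 N. The collar is at 46 mm, so it was the button that bottomed out.

**Last checks:**
- **Button:** back up at 56.0 mm. One earlier reading of 111 mm came from a bad depth pixel in the averaged patch; the median gave 56.0 mm.
- **Lever:** showed no shift after the press (0 pixels).
- **Robot:** the arm is clear of everything.
- **Not checked at the end:** the arm hid the clip in the last top view. I did not measure the clip, dish or bystanders again after the press. The clip was still in place before it, at 0.351 rad against 0.353 at first.

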